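# Rock a jammed sample strip out of a test dado and hold it clear

### The arm

A 7-joint arm with a two-finger parallel gripper is mounted at the origin on a cart in front of the work surface, level with it; the furniture and walls round the work are solid. World frame = base frame: x ahead of the robot, y to its left, z up, the work surface at z = 0. Lengths are in m, angles in rad, forces in N, time in s.
With the tool pointing down it reaches from about 0.425 to 0.875 m from the base axis. Payload 8.4 kg.
Tool frame: the origin (TCP) lies between the finger pads; the fingertips stand 25 mm ahead of it and the grasp point (between the pads) lies 6 mm ahead of it; z points along the fingers, y is the line along which they close (so a half turn about z gives the same grasp; the last joint's range is limited). The gripper opens to 85 mm and grips with 20 to 120 N. Pads are 22 mm wide; open, the fingers measure 114 mm over their backs; the gripper's body (76 mm by 85 mm) begins 54 mm behind the grasp point. The pads swing forward as they close: fully open they stand 13 mm farther back than shut.
Start: joints at [-1.444, 0.333, 0.04, 1.465, -0.013, 1.343, -0.059], TCP at [0.146, 0.633, 0.256] pointing down, gripper open.
Joint ranges: [-2.58, 2.58], [-0.38, 2.09], [-1.3, 1.39], [0.25, 2.4], [-1.5, 4.64], [0.08, 2.09], [-2.65, 2.65]. Speed limits (rad/s): [2.22, 2.22, 2.79, 2.79, 3.14, 3.14, 3.14].

### API

Orientations are given as a unit quaternion [w, x, y, z].
In Python, from plant import arm gives the robot as it stands. Calls block until the motion is done:
- arm.move_pose(position, orientation): joint-space move of the TCP to a pose.
- arm.move_straight(position, rate=0.15, ori=None, f_stop=None): straight line of the TCP; ori=None keeps the orientation; rate is the mean speed in m/s. With f_stop (N) it stops when the force on the tool has changed by that much, and returns True; else False.
- arm.goto_joints(angles): joint-space move.
- arm.set_gripper(opening, grip_force=None): finger opening in m; grip_force is the grip in N (None keeps the last); returns when the fingers have stopped.
- arm.sleep(seconds).
- arm.solve_ik(position, orientation): joint angles nearest the present ones, or None.
- arm.read_state(): the state.
- arm.get_image(name): name is "side" or "top"; returns a dict with "image" (400x640x3 uint8, red, green, blue), "K" (3x3 intrinsics, pixels), "distortion" ([k1, k2, p1, p2, k3] as OpenCV has them; the pictures are not rectified), "R" (3x3) and "t" (3): a world point X has camera coordinates R X + t. Camera axes: x right, y down, z forward; pixel columns grow to the right and rows downward; lengths in m; the calibration is good to about 2 mm. A picture is of the moment at which its call begins. There is no depth.
A pose or a line that the arm cannot do raises arm.IKError and nothing moves.
- arm.job_done(): hands the job in; it is judged then, once.
The state is a dict: "time_s": time; "qpos": joint angles; "joint_vel": joint speeds; "effort": joint torques, N m; "eef_pos": TCP position; "orientation": TCP orientation; "wrist_force": force on the tool from outside, world axes, zero at the start; "wrist_torque": the same for the moment, N m; "grip_width": finger opening in m; "grip_force": force on a finger pad.
Only numpy, scipy, OpenCV 4.12 (cv2) and the standard library are available. Lean on these libraries where they do the work, as an engineer would, in place of code of your own. Each camera call takes 0.05 s, during which the arm holds its last target. There are 200 camera calls.

### The job

The sample strip has jammed upright in the test dado of the thick plank, and a straight pull only picks the plank up with it. Take the strip near its top and rock it to and fro along the dado, tilting it about its foot, until it works free; then stop with it held upright just clear above its dado, about two fingers' breadth, so I can see the rub marks, and finish still holding it there. Keep the plank flat where it lies, and leave the shim tin, mallet and square alone.

Things in the scene. Friction and masses are not known exactly. Their poses are not given: they have to be found in the camera images.
- strip: Sample strip: dark walnut bar 110 x 30 x 12 mm, 24 g, standing on end in the tight dado, 94 mm proud of the plank. Origin: middle of one 30 x 110 mm face, half way up (not in mid-thickness). Its y runs along the 110 mm length, up at the start; x across the 30 mm width, along the dado; z through the 12 mm thickness, across the dado, from the origin's face to the other.
- strip_top (a point): Centre of the strip's upper end, about 149 mm above the saw table at the start. Turned with the gripper about its foot, along the dado, 0.1 to 0.13 rad to either side in turn and raised 1.5 to 3 mm a swing, the strip walks up out of the dado (wrist force up to about 15 N). A gripper that only shifts sideways without tilting drags the plank instead.
- strip_foot (a point): Centre of the strip's lower end, on the dado floor (39 mm above the saw table) at the start. The dado's cheeks pinch the strip's lowest 16 mm with about 33 N: a straight pull needs about 40 N (32 to 48), more than the plank weighs.
- plank: Thick light plain plank, 260 mm (its x) x 180 mm (its y) x 55 mm high, about 2 kg (20 N), lying loose on the saw table. Origin: centre of its underside; z up. Three dadoes, 16 mm deep, 12 to 13 mm wide, run right across its top along its y, open at both ends; only the first, at x = -40 mm, holds the strip.
- dado (a point): Middle of the tight dado at the plank's top face: x = -40 mm, y = 0, z = 55 mm in the plank's frame. The strip stands anywhere up to 30 mm either way from here along the dado.
- shim_tin: Bystander: round metal tin of dado shims with press lid, 70 mm across, 29 mm high. Origin: centre of its underside.
- mallet: Bystander: wooden mallet lying on its side, 234 mm long, head 100 mm wide, 52 mm high. Origin: centre of its underside.
- square: Bystander: combination square lying flat, 300 x 80 mm, 19 mm high. Origin: centre of its underside.
There are look-alikes about, which are no part of the job. Of the things like the strip, leave any that is green; of the rest the smaller one is meant.

How it is judged:
By the outcome, as a careful person would: the job done as asked, in the order asked, and still so for the second after the job is handed in, while the arm keeps its last pose, push and grip.
It also fails if it takes over 38 s, if anything falls off the work surface, if the arm or the gripper's body presses on something with over 40 N, if the wrist force passes 120 N, or if a joint passes its speed limit or range.

## Working session

There is one attempt and no reset: what is moved stays moved. The work goes in short steps, each a Python script; the robot and the scene stay as the last script left them, time stands still between calls to the robot, and variables do not carry over. Pictures are saved under pics/ and viewed, at most 10 in all, crops included, and the job is handed in when it is done.

```bash
mkdir -p pics
cat > h.py <<'E'
import numpy as np, cv2, sys
from plant import arm
def snap(n,name):
    d=arm.get_image(n); cv2.imwrite(f'pics/{name}.png',d['image'][:,:,::-1]); 
    np.savez(f'pics/{name}.npz',**{k:np.array(d[k]) for k in ('image','K','distortion','R','t')}); return d
def load(name): return dict(np.load(f'pics/{name}.npz'))
def ray(d,uv):
    p=cv2.undistortPoints(np.array([[uv]],float),d['K'],d['distortion'])[0,0]
    R=d['R']; return -R.T@d['t'], R.T@np.array([p[0],p[1],1])
def atz(d,uv,z):
    c,v=ray(d,uv); return c+v*(z-c[2])/v[2]
def tri(d1,a,d2,b):
    c1,v1=ray(d1,a);c2,v2=ray(d2,b); s=np.linalg.lstsq(np.c_[v1,-v2],c2-c1,rcond=None)[0]
    p,q=c1+s[0]*v1,c2+s[1]*v2; return (p+q)/2,np.linalg.norm(p-q)
def proj(d,X): return cv2.projectPoints(np.array(X,float).reshape(-1,3),cv2.Rodrigues(d['R'])[0],d['t'],d['K'],d['distortion'])[0][:,0]
E
python3 - <<'E'
from h import *
for n in('side','top'):
    d=snap(n,n+'0'); print(n,-d['R'].T@d['t'],d['R'][2])
s=arm.read_state();print(s['time_s'],s['orientation'],s['wrist_force'])
E
```

```text
side [ 0.43418137 -0.77050501  0.67516349] [ 0.16100338  0.75654514 -0.63381178]
top [ 0.32992554 -0.10288637  1.46263932] [ 0.1782031  -0.01803212 -0.98382849]
0.1 [-3.87121591e-05  1.12668969e-01  9.93632297e-01 -7.48930140e-04] [-0.07885682  0.23157807  0.20290253]
```

View pics/side0.png

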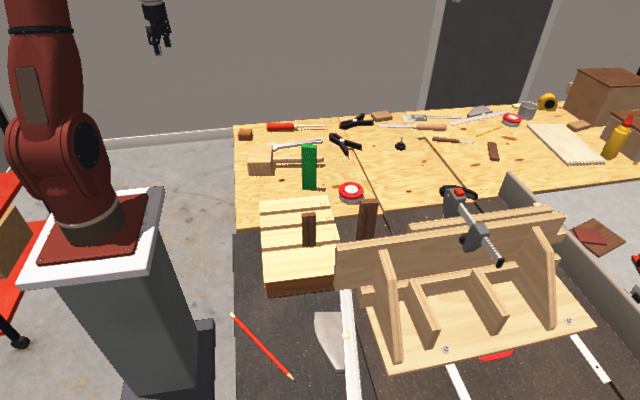

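View pics/top0.png

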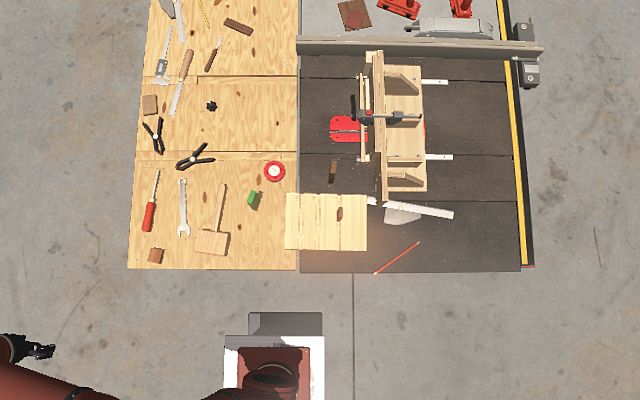

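Candidates for the strip are:
- a walnut bar standing in the plank, side (309,230), top (340,213)
- a larger walnut bar behind it, side (368,220), top (333,170)
- a green bar, side (309,167), top (254,199)
- a small brown block lying on the bench, side (493,151)

I choose the smaller walnut bar in the plank and will check it in a close crop.

Run:
```python
from h import *
a=load('side0')['image'][190:300,250:390,::-1]; b=load('top0')['image'][150:260,270:390,::-1]
A=cv2.resize(a,None,fx=5,fy=5,interpolation=cv2.INTER_CUBIC); cv2.imwrite('pics/cs.png',A)
B=cv2.resize(b,None,fx=5,fy=5,interpolation=cv2.INTER_CUBIC); cv2.imwrite('pics/ct.png',B)
```

```text
(no output)
```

View pics/cs.png

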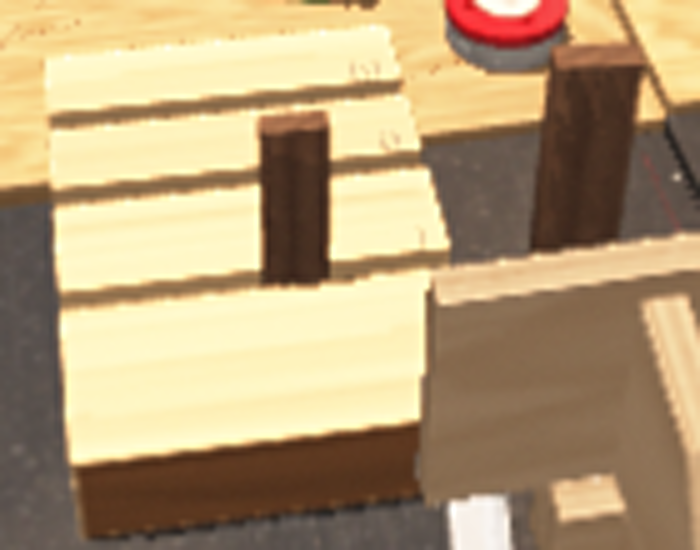

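View pics/ct.png

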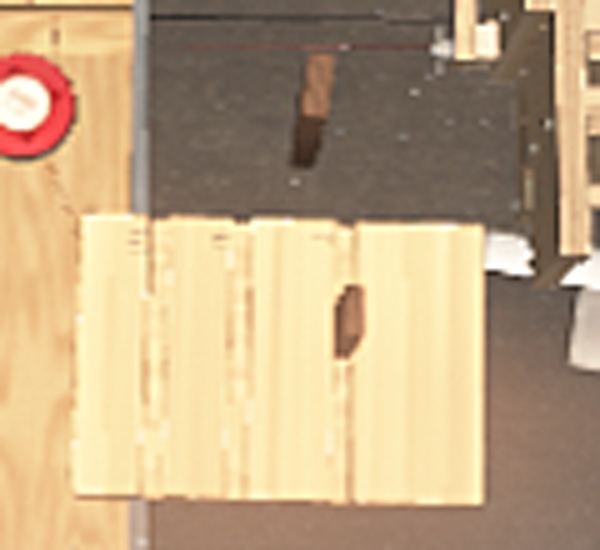

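The crops confirm it: the smaller walnut bar stands in the dado nearest the side camera, with its top centre at about side crop (295,122) and top crop (355,311). The taller bar standing behind on the table is the decoy. Next I measure the plank corners, dado and strip top.

Run:
```python
from h import *
np.set_printoptions(precision=4,suppress=True)
S,T=load('side0'),load('top0')
s=lambda U,V:((U+.5)/5-.5+250,(V+.5)/5-.5+190)
t=lambda U,V:((U+.5)/5-.5+270,(V+.5)/5-.5+150)
print('plank top corners z .055'); P=[atz(T,t(*c),.055) for c in((83,214),(484,225),(484,503),(76,495))]
for p in P: print(p)
P=np.array(P); print([np.linalg.norm(P[i]-P[(i+1)%4]) for i in range(4)])
for c in((46,60),(388,28),(72,465)): print('side',atz(S,s(*c),.055))
print('dado T',atz(T,t(347,225),.055),atz(T,t(350,500),.055))
print('dado S',atz(S,s(62,298),.055),atz(S,s(450,256),.055))
print('top tri',tri(S,s(295,122),T,t(355,311)), atz(S,s(295,122),.149),atz(T,t(355,311),.149))
for c in ((260,132),(330,128),(328,112),(268,116)): print('S top corner',atz(S,s(*c),.149))
for c in((350,287),(364,285)):print('T top far corner',atz(T,t(*c),.149))
print('foot near S',atz(S,s(264,280),.055),atz(S,s(327,282),.055))
```

```text
plank top corners z .055
[ 0.607 -0.039  0.055]
[ 0.6012 -0.2982  0.055 ]
[ 0.4219 -0.295   0.055 ]
[ 0.4263 -0.0368  0.055 ]
[np.float64(0.25928088925221177), np.float64(0.1793504183551079), np.float64(0.2582104160943628), np.float64(0.18072440216785282)]
side [ 0.426  -0.0341  0.055 ]
side [ 0.6051 -0.0401  0.055 ]
side [ 0.4189 -0.2924  0.055 ]
dado T [ 0.6007 -0.2094  0.055 ] [ 0.4237 -0.2099  0.055 ]
dado S [ 0.4219 -0.1998  0.055 ] [ 0.5991 -0.2062  0.055 ]
top tri (array([ 0.5287, -0.2065,  0.1508]), np.float64(0.0025396978350932355)) [ 0.5277 -0.2047  0.149 ] [ 0.5302 -0.2066  0.149 ]
S top corner [ 0.5122 -0.2082  0.149 ]
S top corner [ 0.5415 -0.211   0.149 ]
S top corner [ 0.5425 -0.201   0.149 ]
S top corner [ 0.5171 -0.1989  0.149 ]
T top far corner [ 0.5448 -0.2038  0.149 ]
T top far corner [ 0.546  -0.2122  0.149 ]
foot near S [ 0.5126 -0.2053  0.055 ] [ 0.5405 -0.2117  0.055 ]
```

```bash
cat >> h.py <<'E'
from scipy.spatial.transform import Rotation as Ro
np.set_printoptions(precision=4,suppress=True)
A=0.023                       # plank yaw: dado along (1,-A), across (A,1)
U=np.array([1,-A,0])/np.hypot(1,A); C=np.array([A,1,0])/np.hypot(1,A)
BASE=Ro.from_matrix(np.c_[-U,C,[0,0,-1]])   # tool y across the dado, z down
def quat(r): return r.as_quat(scalar_first=True)
def st(m=''):
    s=arm.read_state(); print(m,'t%.2f'%s['time_s'],s['eef_pos'],'F',s['wrist_force'],'M',s['wrist_torque'],'w%.4f g%.1f'%(s['grip_width'],s['grip_force'])); return s
E
python3 - <<'E'
from h import *
S,T=load('side0'),load('top0')
print('green top',tri(S,(309,145),T,(255,192)))
q=quat(BASE)
print(np.array(arm.solve_ik([.529,-.2075,.27],q)),arm.solve_ik([.529,-.2075,.134],q))
p=arm.read_state()['eef_pos']
arm.move_straight([p[0]+.05,p[1]-.03,.36],rate=.3); st()
arm.move_pose([.529,-.2075,.27],q); st()
print(arm.read_state()['qpos'])
arm.set_gripper(.06)
arm.move_straight([.529,-.2075,.19],rate=.2); st()
snap('side','side1'); snap('top','top1')
E
```

```text
green top (array([0.5797, 0.0496, 0.1597]), np.float64(0.014539647283193707))
[-0.6999  0.3122  1.2249  1.6903 -0.3005  1.3522  2.1238] [-0.6078  0.4857  1.1517  1.8529 -0.4915  1.1278  2.2697]
 t0.65 [0.1959 0.603  0.3607] F [ 0.6238  0.1138 -1.6087] M [ 0.0001  0.0329 -0.0342] w0.0856 g0.0
 t3.73 [ 0.5294 -0.2067  0.2699] F [ 0.4674 -0.8135  0.4355] M [-0.0116  0.0372 -0.0267] w0.0857 g0.0
[-0.7153  0.3275  1.2518  1.6904 -0.318   1.3561  2.1391]
 t4.66 [ 0.5291 -0.208   0.1907] F [0.0695 0.2934 0.4009] M [-0.0152 -0.0076 -0.0174] w0.0597 g0.0
```

Run:
```python
from h import *
a=load('side1')['image'][130:300,240:380,::-1]; b=load('top1')['image'][150:320,290:400,::-1]
cv2.imwrite('pics/c1.png',np.hstack([cv2.resize(x,None,fx=3.2,fy=3.2,interpolation=cv2.INTER_CUBIC) for x in(a,b)]))
q0=BASE
for th in(-.13,0,.13):
  for h in(0,.05):
    R=Ro.from_rotvec(C*th); F=np.array([.529,-.2075,.039+h])
    print(th,h,arm.solve_ik(F+R.apply([0,0,.095]),quat(R*q0)))
```

```text
-0.13 0 [-0.6785  0.3311  1.1799  1.9791 -0.4462  0.9569  2.2573]
-0.13 0.05 [-0.7773  0.2551  1.2687  1.9275 -0.3483  1.0421  2.1782]
0 0 [-0.5879  0.464   1.1166  1.8523 -0.4636  1.1184  2.2461]
0 0.05 [-0.6403  0.4078  1.1748  1.8016 -0.4029  1.2037  2.2027]
0.13 0 [-0.5111  0.5851  1.0672  1.723  -0.4667  1.272   2.23  ]
0.13 0.05 [-0.5409  0.5363  1.1105  1.6739 -0.4222  1.3552  2.2043]
```

View pics/c1.png

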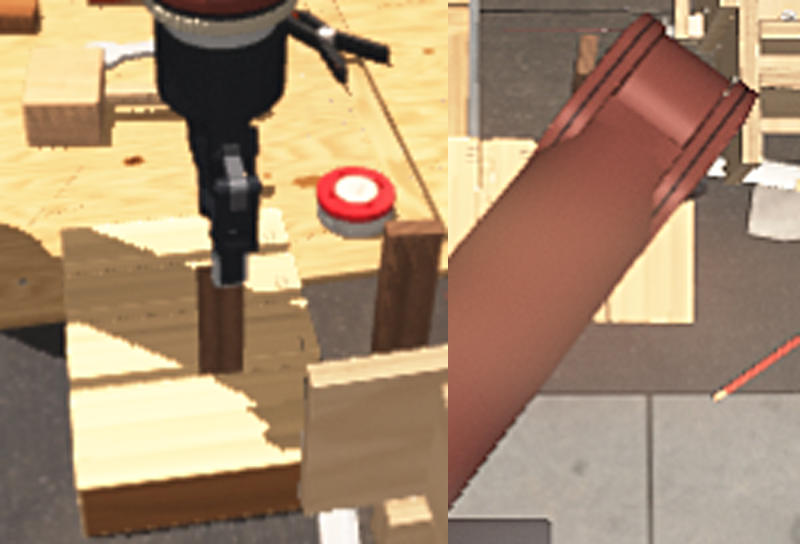

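The gripper hangs just over the strip: near finger tip at crop (232,280), strip at crop (221,320). The taller bar is well clear. I'll check the alignment by projection, then descend with a force stop and close gently.

Run:
```python
from h import *
S=load('side1')
f=lambda X:(proj(S,X)-[240,130])*3.2
print('tip should be',f([.5291,-.208-.033,.1907-.022]),'seen 232,283; strip top front-left/right corners pred',f([[.514,-.2135,.149],[.544,-.2135,.149]]))
p=np.array([.529,-.2075,.134])
print(arm.move_straight(p,rate=.1,f_stop=8)); st('down')
arm.set_gripper(.0,grip_force=20); st('grip20')
snap('side','side2')
```

```text
tip should be [[231.355  283.9511]] seen 232,283; strip top front-left/right corners pred [[201.0835 280.3537]
 [246.3205 274.7228]]
False
down t5.47 [ 0.5291 -0.2078  0.1343] F [-0.2126  0.7442  0.5722] M [0.0078 0.013  0.0322] w0.0604 g0.0
grip20 t5.98 [ 0.5294 -0.2054  0.1343] F [-2.2542  8.9524  7.2347] M [ 1.8805  0.4082 -0.1176] w0.0116 g19.9
```

Run:
```python
from h import *
for k in range(4):
    s=arm.read_state(); F=s['wrist_force']; p=np.array(s['eef_pos'])
    if abs(F[1])<1.5 and abs(F[2])<2.5: break
    p=p+np.array([0,np.clip(F[1]*.0002,-.002,.002),np.clip(F[2]*.00015,-.001,.001)])
    arm.move_straight(p,rate=.05); st(k)
arm.set_gripper(0,grip_force=110); st('grip110')
snap('side','side3')
```

```text
0 t6.28 [ 0.5289 -0.2032  0.1346] F [  2.2105   0.5079 -10.2334] M [ 0.1819 -0.3027 -0.0897] w0.0118 g20.4
1 t6.53 [ 0.5292 -0.2033  0.1344] F [-2.7459  2.5713  5.684 ] M [ 0.6274  0.5841 -0.0554] w0.0120 g22.6
2 t6.78 [ 0.5288 -0.2031  0.1346] F [  1.5332  -1.5417 -12.8483] M [-0.573  -0.4559 -0.095 ] w0.0115 g20.1
3 t7.03 [ 0.529  -0.2035  0.1344] F [-3.2768  2.5945  5.3168] M [ 0.5445  0.7126 -0.1594] w0.0120 g22.7
grip110 t7.25 [ 0.5291 -0.2035  0.1346] F [-3.8334  2.7667  8.1877] M [ 0.5398  0.8863 -0.1194] w0.0107 g107.0
```

```bash
cat >> h.py <<'E'
F0=np.array([.5291,-.2035,.039]); D=.0952
def rock(th,h,rate=.07):
    R=Ro.from_rotvec(C*th)
    arm.move_straight(F0+[0,0,h]+R.apply([0,0,D]),rate=rate,ori=quat(R*BASE))
    s=arm.read_state(); r=(Ro.from_quat(s['orientation'],scalar_first=True)*BASE.inv()).as_rotvec()
    print('th%.3f h%.4f'%(th,h),'t%.2f'%s['time_s'],np.array(s['eef_pos']),'tilt',r,'F',s['wrist_force'],'My%.2f'%s['wrist_torque'][1],'w%.4f'%s['grip_width'])
E
python3 - <<'E'
from h import *
rock(.12,.0015); rock(-.12,.0035); snap('side','side4'); rock(.12,.006); snap('side','side5')
A_=[load(n)['image'][150:290,240:360,::-1] for n in('side3','side4','side5')]
cv2.imwrite('pics/c2.png',np.hstack([cv2.resize(x,None,fx=2.2,fy=2.2,interpolation=cv2.INTER_CUBIC) for x in A_]))
E
```

```text
th0.120 h0.0015 t7.62 [ 0.5408 -0.2037  0.1354] tilt [0.0027 0.1222 0.0009] F [-2.9722  3.7136  6.3525] My1.21 w0.0106
th-0.120 h0.0035 t8.09 [ 0.517  -0.2031  0.1371] tilt [-0.002  -0.1182  0.0002] F [-5.0309 -1.7528 -0.8289] My1.20 w0.0108
th0.120 h0.0060 t8.62 [ 0.5415 -0.2039  0.1385] tilt [0.0012 0.1247 0.0011] F [-0.8517  1.3536 -3.2747] My0.22 w0.0109
```

View pics/c2.png

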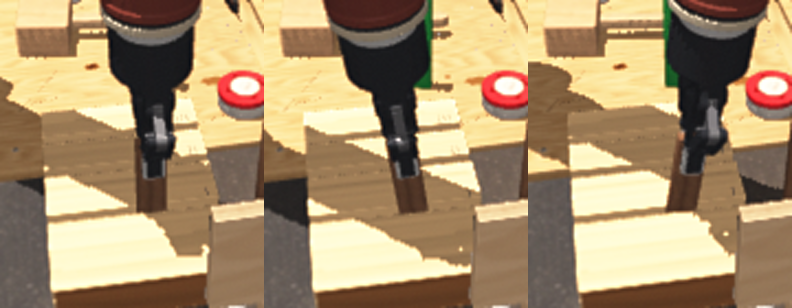

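The three frames show the strip tilting with the gripper, top crop x at about 150, 400 and 690 respectively. The plank edges have not moved and the forces are small, so I continue walking it up.

Run:
```python
from h import *
h,s=.006,-1
while h<.0165:
    h+=.0022; rock(.12*s,h); s=-s
rock(0,h+.0005)
snap('side','side6')
```

```text
th-0.120 h0.0082 t9.14 [ 0.5171 -0.2025  0.1416] tilt [-0.0013 -0.1176  0.001 ] F [-3.6551 -1.9899 -3.6181] My1.20 w0.0110
th0.120 h0.0104 t9.62 [ 0.5416 -0.2034  0.1429] tilt [0.0021 0.1235 0.0012] F [ 0.3341  2.0635 -3.7186] My-0.03 w0.0109
th-0.120 h0.0126 t10.09 [ 0.5173 -0.2021  0.1458] tilt [-0.001  -0.1179  0.0012] F [ -1.4146  -1.9496 -10.126 ] My0.54 w0.0109
th0.120 h0.0148 t10.57 [ 0.5415 -0.2033  0.1473] tilt [0.0025 0.1248 0.0014] F [-3.0736  3.1562 -0.1038] My0.47 w0.0106
th-0.120 h0.0170 t11.04 [ 0.5184 -0.2027  0.1512] tilt [-0.0022 -0.119   0.0014] F [-0.1403 -0.125   0.2577] My0.15 w0.0109
th0.000 h0.0175 t11.36 [ 0.5315 -0.2035  0.1516] tilt [-0.003   0.0027  0.0026] F [-1.6425 -0.3344 -0.6858] My0.02 w0.0109
```

Run:
```python
from h import *
print(arm.move_straight(F0+[.001,0,.025+D],rate=.05,ori=quat(BASE),f_stop=8)); st('clear')
rock(0,.049,rate=.08); arm.sleep(.3); st('up'); snap('side','side7')
A_=[load(n)['image'][120:300,240:350,::-1] for n in('side0','side7')]
cv2.imwrite('pics/c3.png',np.hstack([cv2.resize(x,None,fx=3.3,fy=3.3,interpolation=cv2.INTER_CUBIC) for x in A_]))
S=load('side7'); R=lambda X:(proj(S,X)-[240,120])*3.3
x=.527
print('foot front corners pred',R([[x-.015,-.2095,.088],[x+.015,-.2095,.088]]).tolist())
```

```text
False
clear t11.71 [ 0.5302 -0.2036  0.1598] F [-0.7524  0.3988  0.0931] M [-0.0018  0.0247  0.0032] w0.0105 g109.5
th0.000 h0.0490 t12.16 [ 0.5294 -0.2034  0.1838] tilt [ 0.0003 -0.0012  0.0003] F [-0.1214  0.5167  1.0651] My0.01 w0.0107
up t12.46 [ 0.5289 -0.2035  0.1829] F [-0.5227 -0.5661 -0.0025] M [0.009  0.0178 0.0311] w0.0109 g109.5
foot front corners pred [[205.0459040117691, 385.3885927861556], [249.30944901681366, 379.5232283837738]]
```

View pics/c3.png

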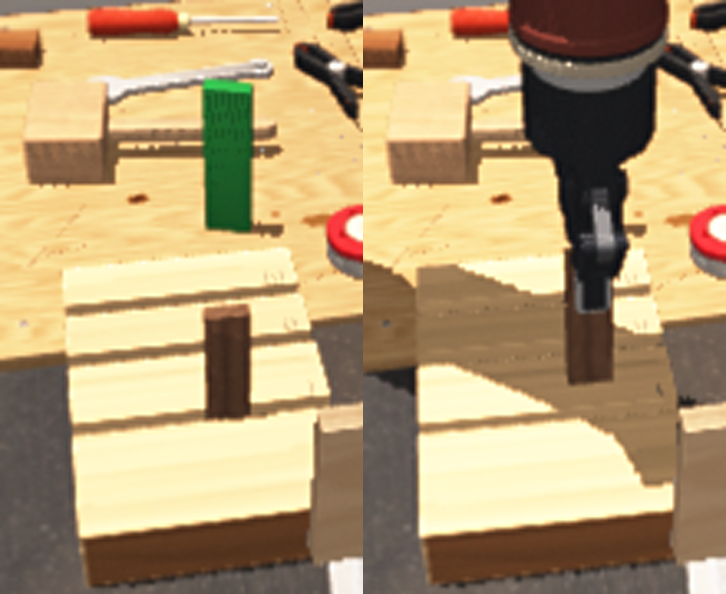

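The strip's foot is at right-frame (590,383), as predicted, and hangs clear above the dado. The plank's left edge looks slightly shifted from the first picture, so I measure it.

Run:
```python
from h import *
S=load('side7'); g=lambda U,V:((U+.5)/3.3-.5+240,(V+.5)/3.3-.5+120)
for nm,c in dict(BL0=(65,270),FL0=(79,536),dL0=(76,432),BL=(54,268),FL=(57,536),dL=(55,430)).items(): print(nm,atz(S,g(*c),.055))
ims=[load(f'side{i}')['image'][190:300,245:345,::-1] for i in(0,2,3,7)]
up=[cv2.resize(x,None,fx=3.9,fy=2.7,interpolation=cv2.INTER_CUBIC) for x in ims]
cv2.imwrite('pics/c4.png',np.vstack([np.hstack(up[:2]),np.hstack(up[2:])]))
```

```text
BL0 [ 0.4274 -0.0338  0.055 ]
FL0 [ 0.4182 -0.291   0.055 ]
dL0 [ 0.4231 -0.2042  0.055 ]
BL [ 0.4191 -0.0298  0.055 ]
FL [ 0.4047 -0.2885  0.055 ]
dL [ 0.4092 -0.1998  0.055 ]
```

View pics/c4.png

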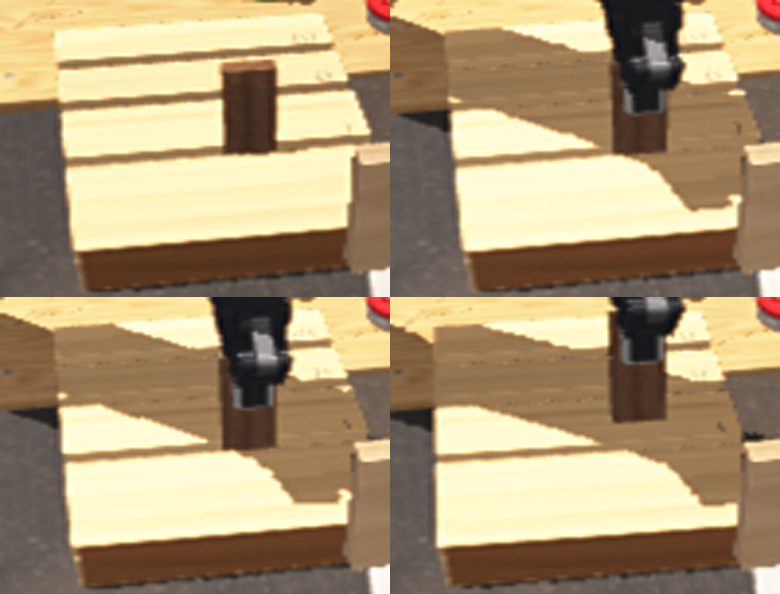

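Run:
```python
from h import *
st('final'); print(arm.job_done())
```

```text
final t12.51 [ 0.529  -0.2036  0.183 ] F [ 0.3414  0.0973 -0.286 ] M [-0.0294 -0.0222 -0.0053] w0.0107 g109.5
the job is handed in; nothing more can be done
None
```

The strip is rocked free and held upright about 33 mm above its dado, and the job is handed in at 12.5 s; the plank lies flat, but the rocking dragged it about 10–14 mm toward the robot and turned it about 1–2°, and the tin, mallet and square were not touched.

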